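# Turn the leaf of the foyer house book

### The arm

A 7-joint arm with a two-finger parallel gripper is mounted at the origin on the work surface. World frame = base frame: x ahead of the robot, y to its left, z up, the work surface at z = 0. Lengths are in mm, angles in rad, forces in N, time in s.
With the tool pointing down it reaches from about 400 to 875 mm from the base axis. Payload 4.4 kg.
Tool frame: the origin (TCP) lies on the centre line of the jaws, within the pads' length; the fingertips stand 25 mm ahead of it and the grasp point (between the pads) lies 6 mm ahead of it (ctrl.finger_overhang is the distance from the TCP to the fingertips, in mm); z points along the fingers, y is the line along which they close (so a half turn about z gives the same grasp; the last joint's range is limited). The gripper opens to 85 mm and grips with 20 to 120 N. Pads are 22 mm wide; open, the fingers measure 114 mm over their backs; the gripper's body (76 mm by 85 mm) begins 54 mm behind the grasp point. The pads swing forward as they close: fully open they stand 13 mm farther back than shut.
Start: joints at [-0.066, 0.628, 0.038, 1.517, -0.027, 0.996, -0.02], TCP at [650.013, 0.026, 256.313] pointing down, gripper open.
Joint ranges: [-3.06, 3.06], [-0.37, 2.12], [-1.25, 1.32], [0.18, 2.47], [-1.1, 4.24], [0.23, 1.98], [-2.94, 2.94]. Speed limits (rad/s): [2.57, 2.57, 3.14, 3.14, 3.14, 3.14, 3.14].

### API

Orientations are given as [roll, pitch, yaw] about the fixed x, y, z axes, in that order (R = Rz(yaw) Ry(pitch) Rx(roll)).
In Python, from cell import ctrl gives the robot as it stands. The module is installed in compiled form; this text tells all that it offers.
- The arm moves only by the tool play_rows, never from a script. Its argument "targets" is a list of rows, each a list of 5 numbers: the closure, from 0 (fully open) to 1 (shut), then the shift along the tool's x, y, z in cm, then the turn about the tool's z in degrees. In form: [[gripper, dx, dy, dz, spin], ...]. A call has 1 to 10 rows; each row is the pose to reach, as a shift and turn from the pose commanded when the call began, along the tool's axes at that moment; what a row does not reach only later rows make up. A row lasts 1/10 s, in which the tool goes at most 50 mm and 8.59 degrees, less where a joint would pass 70% of its speed; a pose out of reach is approached as far as the arm can. A call with a gripper value outside its range is refused whole. The fingers move at their own pace and stop on an object; the grip force is fixed at half the most. Time passes only in rows, so rows that repeat a pose let the fingers close. It gives the time, the measured TCP pose, the force, the opening and the grip force at its end, in the units of the state.
- ctrl.read_state(): the state, without advancing time (a new reading comes with each control period).
- ctrl.get_image(name): name is "scene" or "side" or "wrist"; returns (picture, depth): 400x640x3 uint8, red, green, blue; 400x640 float32, mm along the optical axis (not along the pixel's ray), 0 where there is no reading.
- ctrl.calibration(name): a dict with "vfov" (degrees; the focal length in pixels is half the picture's height over the tangent of half this angle, whatever the lens; pixels are square), "cx", "cy" (the principal point, pixels), "k1" (the pictures are not rectified: a ray, as slopes to the right and down, at radius r is drawn at 1 + k1 r^2 times it, then the intrinsics apply), "extrinsics" (4x4, takes a point from camera to world coordinates); the wrist camera has in their place "mount" (4x4, takes a point from camera to tool coordinates, whose origin is the TCP and whose axes are the flange's). Camera axes: x right, y down, z forward; pixel columns grow to the right and rows downward; lengths in mm; the calibration is good to about 2 mm. A picture is of the moment at which its call begins: read the wrist's pose just before it. calibration takes no time and is no camera call.
- ctrl.finish_job(): hands the job in; it is judged then, once.
Trained networks look in the newest picture that a camera, given by its name, has taken for a name from the list of things; names that differ only in an ending like _2 or _b are one class to them, and where a whole thing is asked for, a point or a joint stands for the part that bears it (a point fixed in the world has none). Each returns a list of dicts, best first, with "confidence" (0 to 1); they miss things now and then, are a little off and sometimes report something else, mostly with a low value. They report only what shows in the picture. A call takes as long as a camera call.
- ctrl.search_frame(camera, name): "bbox" ([left, top, right, bottom] in pixels, round what is visible of it).
- ctrl.trace(camera, name): "pixels" (400x640 bool, what is visible of it) and "bbox" ([left, top, right, bottom] in pixels, round what is visible of it).
The state is a dict: "clock": time; "qpos": joint angles; "qd": joint speeds; "tau": joint torques, N m; "eef_pos": TCP position; "tool_rot": TCP orientation; "force": force on the tool from outside, world axes, zero at the start; "torque": the same for the moment, N m; "width": finger opening in mm; "gripper_force": force on a finger pad.
Only numpy, scipy, OpenCV 4.12 (cv2) and the standard library are available. Lean on these libraries where they do the work, as an engineer would, in place of code of your own. Each camera call takes 0.05 s, during which the arm holds its last target. There are 200 camera calls.

### The job

Turn the top leaf of the house book: with a fingertip swing the right-hand page keeper out until it lies along the ledge clear of the leaf, turn the leaf by its index tab over the rings so that it lies flat on the left-hand pages, then swing the left-hand keeper in so that it points up the page over the leaf. Only touch and push, gently: pinch or pick up nothing, do not lean on the book or fling the leaf, and leave the right-hand keeper out and everything else where it is.

Things in the scene. Friction and masses are not known exactly. Their poses are not given: they have to be found in the camera images.
- rest: Low wooden book rest, fixed, with the open ring-bound house book on it. Origin: centre of its underside. x runs away from the reader (robot's side), y to the reader's left, z up. Its top board (225 mm deep, 250 wide) slopes 8 degrees up along x; a 26 mm deep, 316 mm wide ledge runs along the reader's edge. The book (204 x 320 mm) overhangs the board left and right.
- spine (a point): Middle of the axis on which the leaf turns (centre of the three rings), about 63 mm above the marble. Its frame is the sloping book frame F: x along the spine, up the slope, away from the reader; y left; z square to the pages. In F (mm): a flat leaf's mid-plane is z=0, rings at x=-70, 0, 70 rise to z=18 and reach y=+-18, pages end at y=+-160; ledge x=-130 to -104, top z=-3.5.
- leaf (a joint): Angle of the rigid top leaf (pale oak board with a floor plan) about the spine: 0 = flat on the right-hand pages (-y), 1.57 = upright, 3.14 = flat on the left-hand pages (+y). Leaf 200 mm along the spine, from 9 to 158 mm out from the axis, 3 mm thick, 105 to 190 g. It turns easily; once well past upright (about 2.0) it sinks down to the left by itself in about two seconds.
- tab (a point): Middle of the outer edge of the leaf's index tab (mid-thickness), 178 mm from the spine axis, at x=0 of F. The tab is 50 mm long, 3 mm thick, and sticks out 20 mm past leaf and pages; below it is only air, about 60 mm down to the marble. Fixed tabs of lower leaves (46 mm long, just below leaf level) stand at x=+-68 mm. At leaf 0 its axes are those of F; it turns with the leaf.
- keeper_right (a joint): Right-hand page keeper: 4 mm brass wire arm with a 16 mm ball at its end, turning about an axis square to the pages. 0 = pointing up the page (+x of F) over the leaf, which it holds down; grows as it swings outward to the right (-y); 1.57 = lying along the ledge, 1.75 = stop. Clear of the leaf above 1.4. Turns easily, stays where it is left.
- keeper_right_ball (a point): Centre of the ball of the right-hand keeper, 55 mm from its pivot; the pivot lies at x = -118, y = -85 mm in F, the ball centre at z = 11.5 mm in F (10 mm above the face of the leaf); the ball clears the leaf by 2 mm.
- keeper_left (a joint): The left-hand page keeper, its mirror image: 0 = pointing up the page over the left-hand pages, grows outward to the left (+y); 1.57 = lying along the ledge, 1.75 = stop. It starts swung out.
- keeper_left_ball (a point): Centre of the ball of the left-hand keeper, 55 mm from its pivot; the pivot lies at x = -118, y = +85 mm in F, the ball centre at z = 11.5 mm in F.
- bowl: Cobalt glass bowl, 150 mm across, 55 mm high. Its origin is the centre of its underside; bystander, to be left alone.
- coin_cup: Stainless cup of coins, 68 mm across, 65 mm high. Its origin is the centre of its underside; bystander, to be left alone.
- hairbrush: Wooden paddle hairbrush lying bristles up, 235 mm long, 72 mm wide, 32 mm high; handle to its -x. Its origin is the centre of its underside; bystander, to be left alone.
- phone_stand: Aluminium phone stand, 85 x 75 mm foot, 125 mm high. Its origin is the centre of its underside; bystander, to be left alone.
- key_fob: Black car-key fob with a ring, 100 mm long, 14 mm high. Its origin is the centre of its underside; bystander, to be left alone.
- glasses_case: Black spectacle case, 160 x 62 x 42 mm, long axis its x. Its origin is the centre of its underside; bystander, to be left alone.
- perfume: Square glass perfume bottle, 34 x 58 mm, 102 mm high. Its origin is the centre of its underside; bystander, to be left alone.

How it is judged:
By the outcome, as a careful person would: the job done as asked, in the order asked, and still so for the second after the job is handed in, with the robot touching nothing.
It also fails if it takes over 54 s, if anything falls off the work surface, if the arm or the gripper's body presses on something with over 40 N, if the wrist force passes 120 N, or if a joint passes its speed limit or range.

## Working session

There is one attempt and no reset: what is moved stays moved. The work goes in short steps, Python scripts to look and compute and a tool call to move; the robot and the scene stay as the last step left them, time stands still between calls to the robot, and variables do not carry over. Pictures are saved under pics/ and viewed, at most 10 in all, crops included, and the job is handed in when it is done.

Besides the shell and the picture viewer there is one more tool, called after "Call:" as name(argument=value, ...), one argument or row to a line, values as JSON. play_rows: Moves the arm, as the interface text tells. Its arguments: {"type":"object","properties":{"targets":{"type":"array"}},"required":["targets"]}

```bash
ls; mkdir -p pics; cat > h.py <<'E'
import numpy as np, cv2
from cell import ctrl
from scipy.spatial.transform import Rotation as R
def pose():
    s=ctrl.read_state(); T=np.eye(4); T[:3,:3]=R.from_euler('xyz',s['tool_rot']).as_matrix(); T[:3,3]=s['eef_pos']; return T,s
def cam(name,T=None):
    c=ctrl.calibration(name); f=200/np.tan(np.radians(c['vfov'])/2)
    E=np.array(c['extrinsics']) if 'extrinsics' in c else T@np.array(c['mount'])
    return f,c['cx'],c['cy'],c['k1'],E
def unproj(C,px,d):
    f,cx,cy,k,E=C; px=np.atleast_2d(px).astype(float); d=np.atleast_1d(d)
    p=(px-[cx,cy])/f; u=p.copy()
    for _ in range(10): u=p/(1+k*(u**2).sum(1,keepdims=True))
    return np.c_[u*d[:,None],d]@E[:3,:3].T+E[:3,3]
def proj(C,X):
    f,cx,cy,k,E=C; q=(np.atleast_2d(X)-E[:3,3])@E[:3,:3]; u=q[:,:2]/q[:,2:]
    return u*(1+k*(u**2).sum(1,keepdims=True))*f+[cx,cy]
E
python3 - <<'E'
from h import *
T,s=pose(); print(s)
for n in('scene','side','wrist'):
    im,d=ctrl.get_image(n); cv2.imwrite(f'pics/{n}0.png',im[:,:,::-1]); np.save(f'{n}0.npy',d)
    C=cam(n,T); print(n,C[:4],C[4].round(3).tolist())
    for o in ('rest','leaf','tab','keeper_right','keeper_right_ball','keeper_left','keeper_left_ball'):
        r=ctrl.trace(n,o)
        for k in r[:2]:
            m=k['pixels']&(d>0); ys,xs=np.nonzero(m)
            print(n,o,round(k['confidence'],2),[int(v) for v in k['bbox']], np.median(unproj(C,np.c_[xs,ys],d[m]),0).round(1) if len(xs) else '')
E
```

```text
pics
{'clock': 0.0, 'qpos': array([-0.06578473,  0.62933565,  0.03843261,  1.51840271, -0.02702326,
        0.99627609, -0.01998877]), 'qd': array([ 9.12414287e-05, -1.99685125e-03,  5.46270414e-04,  2.02513287e-03,
       -2.31099553e-04, -2.12853382e-05,  1.26887776e-03]), 'tau': array([-1.11932164e-03, -5.63405585e+01,  1.22606792e+00, -1.93450052e+01,
        1.09587883e-02,  1.05136272e-02, -8.84369996e-06]), 'eef_pos': array([6.49411503e+02, 3.06236291e-02, 2.55384552e+02]), 'tool_rot': array([-3.13968829e+00,  2.16190102e-07,  1.57078641e+00]), 'force': array([-0.0237358 , -0.26135553,  0.053592  ]), 'torque': array([ 0.01496463,  0.01860179, -0.01808713]), 'gripper_force': 0.0, 'width': 85.75714239249379}
scene (np.float64(374.5072478683533), 312.9333809429674, 202.0024823903811, -0.0792798871501736) [[-0.791, 0.464, -0.399, 945.866], [0.612, 0.584, -0.534, 523.348], [-0.015, -0.666, -0.746, 748.853], [0.0, 0.0, 0.0, 1.0]]
scene rest 0.94 [215, 153, 365, 259] [626.6   1.1  64.1]
scene leaf 0.61 [217, 153, 309, 208] [ 639.  -100.4   66.7]
scene tab 0.97 [217, 151, 311, 209] [ 
[... 899 characters left out ...]
0.47 [251, 212, 277, 229] [476.7  63.6  55.8]
wrist (np.float64(280.4812257902132), 322.341797627075, 196.13983304732906, -0.026827871765579665) [[1.0, 0.0, -0.002, 649.309], [-0.0, -0.949, -0.314, 81.24], [-0.002, 0.314, -0.949, 372.035], [0.0, 0.0, 0.0, 1.0]]
wrist rest 0.84 [143, 7, 400, 318] [616.6  16.6  61.5]
wrist leaf 0.6 [217, 190, 388, 319] [638.9 -95.1  64.5]
wrist tab 0.83 [216, 194, 391, 321] [638.9 -95.5  64.5]
wrist keeper_right 0.59 [243, 271, 264, 287] [ 565.4 -130.9   67.8]
wrist keeper_right_ball 0.73 [246, 277, 264, 288] [ 565.7 -131.7   67. ]
wrist keeper_left 0.66 [144, 84, 182, 146] [471.8  83.9  55.2]
wrist keeper_left_ball 0.71 [143, 86, 185, 145] [470.9  87.   56.7]
```

View pictures.

View pics/wrist0.png

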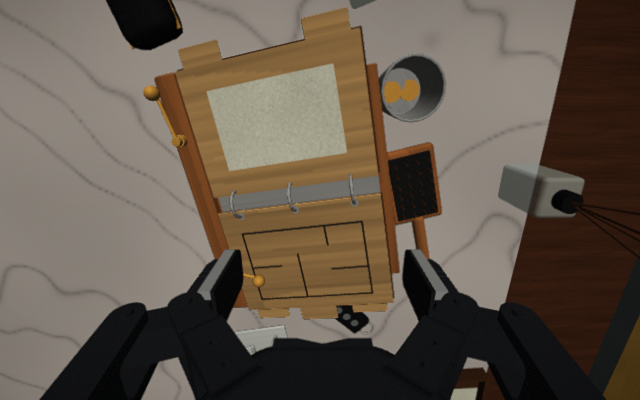

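View pics/side0.png

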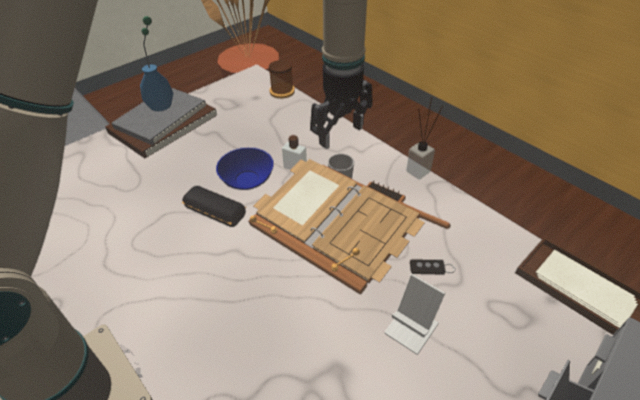

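```bash
cat > fit.py <<'E'
from h import *
from scipy.optimize import least_squares
T0=np.eye(4); 
# ring apexes (wrist) + balls and leaf outlines: initial guess then overlay
T,s=pose()
import sys
def F(p):
    M=np.eye(4); M[:3,:3]=R.from_euler('ZY',[p[3],-np.radians(8)]).as_matrix(); M[:3,3]=p[:3]; return M
def tw(M,X): return np.atleast_2d(X)@M[:3,:3].T+M[:3,3]
E
python3 - <<'E'
from fit import *
C=cam('wrist',T); d=np.load('wrist0.npy')
for n in ('wrist','scene','side'):
    d=np.load(n+'0.npy'); C=cam(n,T)
    # left page + leaf points: take all points with z 50..85 within book region, then RANSAC plane
    ys,xs=np.nonzero(d>0); P=unproj(C,np.c_[xs,ys],d[d>0])
    m=(P[:,2]>45)&(P[:,2]<90)&(P[:,0]>520)&(P[:,0]<720)&(P[:,1]>-130)&(P[:,1]<150)
    Q=P[m]
    A=np.c_[Q[:,:2]-[620,0],np.ones(len(Q))]; w=np.ones(len(Q),bool)
    for _ in range(8):
        c=np.linalg.lstsq(A[w],Q[w,2],rcond=None)[0]; w=abs(A@c-Q[:,2])<3
    print(n,c,w.sum(),len(Q),'slope',np.degrees(np.arctan(np.hypot(*c[:2]))),'yaw',np.degrees(np.arctan2(c[1],c[0])))
    # all points near plane: outline
    A=np.c_[P[:,:2]-[620,0],np.ones(len(P))]; w=(abs(A@c-P[:,2])<4)&(abs(P[:,0]-610)<180)&(abs(P[:,1])<230)
    r=cv2.minAreaRect(P[w][:,:2].astype(np.float32)); print(r)
im=cv2.imread('pics/wrist0.png')[20:330,120:420]; cv2.imwrite('pics/w0c.png',cv2.resize(im,(580,600),interpolation=cv2.INTER_CUBIC))
E
```

```text
wrist [1.41349815e-01 7.47286677e-03 6.34921167e+01] 34488 38765 slope 8.056536592575124 yaw 3.0262896846755356
((590.0218505859375, 5.3514556884765625), (245.7683868408203, 419.4748840332031), 12.282002449035645)
scene [1.46232258e-01 1.49756704e-02 6.52842260e+01] 5073 6370 slope 8.362423822850372 yaw 5.847285571767197
((582.46142578125, 20.7220458984375), (276.5464782714844, 446.34893798828125), 5.637470722198486)
side [1.39521100e-01 6.47749187e-03 6.40424809e+01] 6376 7470 slope 7.951143157910525 yaw 2.658140158541584
((582.6708374023438, 17.978302001953125), (270.5607604980469, 452.4205017089844), 6.504575729370117)
```

View pics/w0c.png

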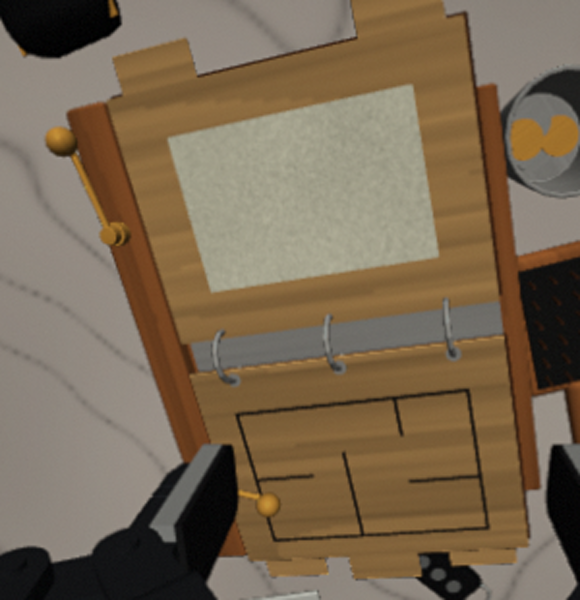

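```bash
cat > run1.py <<'E'
from fit import *
C=cam('wrist',T)
def ball(q,s): return [-118+55*np.cos(q),s*(85+55*np.sin(q)),11.5]
pts=[((190,374),(-100,-9,1.5)),((503,336),(100,-9,1.5)),((527,545),(100,-158,1.5)),((467,13),(102,160,-1.5)),((112,98),(-102,160,-1.5)),((390,572),(0,-178,0))]
uv=np.array([p[0] for p in pts]+[(61,140),(267,505)],float)/[1.9333,1.9355]+[120,20]
X=np.array([p[1] for p in pts],float)
def res(p):
    M=F(p); Y=np.r_[X,[ball(p[4],1)],[ball(p[5],-1)]]
    return np.r_[(proj(C,tw(M,Y))-uv).ravel(),(tw(M,[620-p[0],0,0])[0,2]*0+M[2,3]-62.5)/2]
r=least_squares(res,[610,0,63,0.1,1.57,0.1],loss='soft_l1')
if __name__=='__main__':
    np.set_printoptions(suppress=True,precision=3)
    print(r.x,np.degrees(r.x[3])); print(res(r.x).round(1))
    p=r.x; np.save('p.npy',p); M=F(p)
    L=[]
    for s,y in ((-1,1.5),(1,-1.5)):
        L.append(np.array([(-100,9*s,y),(100,9*s,y),(100,158*s,y),(-100,158*s,y),(-100,9*s,y)]))
    L.append(np.array([(-25,-158,0),(-25,-178,0),(25,-178,0),(25,-158,0)]))
    for s in(1,-1):
        L.append(np.array([(-118,85*s,11.5),ball(p[4] if s>0 else p[5],s)]))
    for x in(-70,0,70): L.append(np.array([(x,18*np.cos(a),18*np.sin(a)) for a in np.linspace(0,np.pi,12)]))
    L.append(np.array([(-130,-158,-3.5),(-130,158,-3.5),(-104,158,-3.5)]))
    out=[]
    for n,(a,b,c,dd) in {'scene':(200,135,390,285),'side':(235,150,440,310)}.items():
        im=cv2.imread(f'pics/{n}0.png'); k=600/(c-a); 
        im=cv2.resize(im[b:dd,a:c],None,fx=k,fy=k,interpolation=cv2.INTER_CUBIC)
        for l in L:
            l2=np.vstack([np.linspace(l[i],l[i+1],8) for i in range(len(l)-1)])
            q=((proj(cam(n,T),tw(M,l2))-[a,b]+.5)*k).astype(int); cv2.polylines(im,[q.reshape(-1,1,2)],False,(255,255,0),1)
        out.append(cv2.resize(im,(400*600//600*1,int(im.shape[0]*400/600))) if 0 else im)
    h=max(o.shape[0] for o in out); out=[cv2.copyMakeBorder(o,0,h-o.shape[0],0,0,cv2.BORDER_CONSTANT) for o in out]
    o=np.vstack(out); print(o.shape); o=np.hstack(out); cv2.imwrite('pics/ov.png',cv2.resize(o,(800,int(o.shape[0]*800/o.shape[1])),interpolation=cv2.INTER_AREA))
    for n in ('scene','side'):
        print(n,[proj(cam(n,T),tw(M,ball(p[4+i],s))).round(0) for i,s in ((0,1),(1,-1))])
E
python3 run1.py
```

```text
[615.496 -23.036  58.19    0.174   1.777   0.396] 9.952825943749469
[ 0.5 -0.4 -0.1 -0.  -0.2  0.1  0.5 -0.6 -3.  -0.6 -1.8  0.8  0.6  2.6
  1.   0.1 -2.2]
(948, 600, 3)
scene [array([[363., 197.]]), array([[278., 164.]])]
side [array([[252., 220.]]), array([[356., 253.]])]
```

View pics/ov.png

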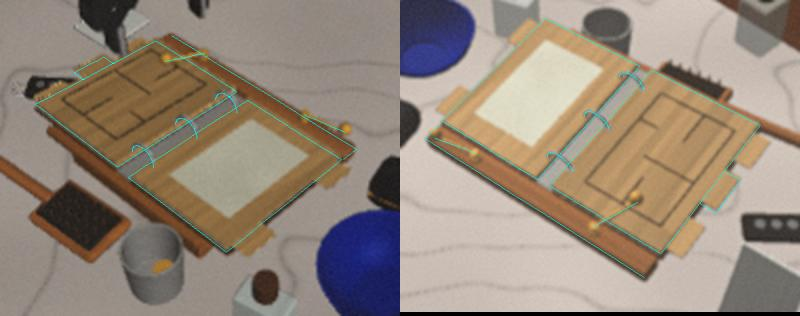

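```bash
sed -i 's/62.5)\/2\]/62)\/0.3]/' run1.py; python3 run1.py; cat >> fit.py <<'E'
def xh(M): v=M[:3,0].copy(); v[2]=0; return v/np.linalg.norm(v)
def shift(tgt,T):  # tgt world TCP -> tool shift cm
    return (T[:3,:3].T@(np.array(tgt)-T[:3,3])/10).round(2)
E
python3 - <<'E'
from fit import *
print(ctrl.finger_overhang)
M=F(np.load('p.npy'))
w=tw(M,[-118+35*np.cos(.4)+15, -85-35*np.sin(.4)+30,1.5])[0]; print(w, shift(w+[0,0,25+80],T))
for n in ('bowl','coin_cup','phone_stand','key_fob','glasses_case'):
    r=ctrl.trace('side',n)
    if r: 
        d=np.load('side0.npy');m=r[0]['pixels']&(d>0);ys,xs=np.nonzero(m);P=unproj(cam('side',T),np.c_[xs,ys],d[m]);print(n,r[0]['confidence'],np.percentile(P,3,axis=0).round(),np.percentile(P,97,axis=0).round())
E
```

```text
[615.367 -22.297  61.784   0.176   1.723   0.357] 10.084585334390805
[-0.6  0.2  0.4  0.2  0.7  1.4  0.5 -2.7 -5.1 -1.4 -1.6  2.2  0.4  1.1
  0.6  0.1 -0.7]
(948, 600, 3)
scene [array([[363., 197.]]), array([[278., 163.]])]
side [array([[253., 218.]]), array([[356., 251.]])]
25.0
[ 558.18720527 -102.17290868   53.42145181] [-10.22  -9.18   9.79]
bowl 0.76 [498. 192.   5.] [627. 326.  55.]
coin_cup 0.92 [712.  61.  19.] [775. 125.  66.]
phone_stand 0.71 [ 512. -348.    2.] [ 580. -279.  121.]
key_fob 0.65 [ 655. -273.    6.] [ 715. -215.   16.]
glasses_case 0.85 [392. 143.  14.] [475. 282.  44.]
```

Call:
play_rows(
  targets=[
    [1,-2,-2,1,-3],
    [1,-5,-4.5,3,-6],
    [1,-8,-7,5,-9],
    [1,-10.2,-9.2,7.5,-10.1],
    [1,-10.2,-9.2,8.8,-10.1],
    [1,-10.2,-9.2,8.8,-10.1],
    [1,-10.2,-9.2,8.8,-10.1],
  ],
)

```text
clock: 2.15
eef_pos: [559.4, -100.8, 168.8]
tool_rot: [3.14, -0.0, 1.748]
force: [-0.0, -1.0, 0.5]
width: -0.2
gripper_force: 0.0
```

```bash
python3 - <<'E'
from fit import *
print(s['eef_pos'],s['tool_rot'],s['force'],s['width'])
o=[]
for n in('wrist','side'):
    im,d=ctrl.get_image(n); np.save(n+'1.npy',d); cv2.imwrite(f'pics/{n}1.png',im[:,:,::-1])
    if n=='side':
        c=proj(cam(n,T),[T[:3,3]])[0].astype(int); print(c)
        a,b=np.clip(c-[75,60],0,[490,280]); im=im[b:b+150,a:a+160]; im=cv2.resize(im,(427,400))
    o.append(im[:,:,::-1])
cv2.imwrite('pics/c1.png',np.hstack([o[0][:,150:510],o[1]]))
E
```

```text
[ 559.39713095 -100.83322128  168.76933868] [ 3.13978826e+00 -4.69121368e-04  1.74826786e+00] [-0.00966564 -0.9996658   0.53534924] -0.1738037824270803
[342 209]
```

View pics/c1.png

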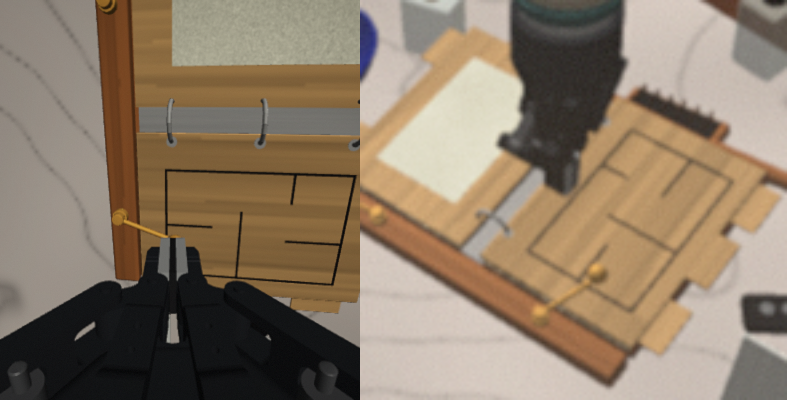

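```bash
python3 - <<'E'
from fit import *
d=np.load('side1.npy'); C=cam('side',T)
for z in (25,32,38): print(z,proj(C,T[:3,3]-[0,0,z]))
xs,ys=np.meshgrid(np.arange(325,362),np.arange(195,235)); m=d[ys,xs]>0
P=unproj(C,np.c_[xs[m],ys[m]],d[ys,xs][m]); q=P[(P[:,2]>100)]; print(np.percentile(q[:,2],[0,1,2,5,20]))
q=q[q[:,2]<170]; L=(q-T[:3,3])@T[:3,:3]; print(np.percentile(L,[2,98],axis=0))
M=F(np.load('p.npy')); Cw=cam('wrist',T)
print(proj(Cw,tw(M,[[-118,-85,11.5],[-100,-9,1.5],[-100,9,-1.5],[0,-178,0],[-118,85,11.5]])))
dw=np.load('wrist1.npy')
for u,v in((271,217),(300,160),(480,90),(480,150),(400,50),(330,180)): print(u,v,unproj(Cw,[u,v],dw[v,u]), (unproj(Cw,[u,v],dw[v,u])-M[:3,3])@M[:3,:3])
E
```

```text
25 [[342.02062289 217.69967369]]
32 [[341.94796681 220.05249717]]
38 [[341.88630163 222.04912998]]
[142.47963204 148.4121335  151.03482914 155.7401647  176.06815316]
[[-13.00995687 -15.08621839   0.10873405]
 [  4.43663159   6.26297121  22.40864232]]
[[265.91162313 220.64028777]
 [285.23018244 132.42351996]
 [285.35770705 109.68751794]
 [391.94450423 310.10456909]
 [251.9417204   -1.58378296]]
271 217 [[ 517.59060718 -122.71694043   56.16399112]] [[-113.52388129  -81.74773558   10.27916071]]
300 160 [[534.95188024 -68.50908578  52.73720451]] [[-87.67457786 -31.41736577   3.18581442]]
480 90 [[657.72391612   9.74502465  68.33704991]] [[47.76448764 24.13013315 -0.09575087]]
480 150 [[671.06731034 -32.235665    71.50127322]] [[ 53.93489667 -19.53842151   2.23237462]]
400 50 [[594.8115048   26.50848766  58.88451247]] [[-11.98193907  51.65068585  -1.24437113]]
330 180 [[562.78670006 -80.48096212  55.29340067]] [[-62.25664138 -48.07820901   2.19487378]]
```

```bash
cat > run2.py <<'E'
from run1 import *
T1=T.copy()
T0=np.eye(4);T0[:3,:3]=R.from_euler('xyz',[-3.13968829,0,1.57078641]).as_matrix();T0[:3,3]=[649.41,.03,255.38]
C0=cam('wrist',T0);C1=cam('wrist',T1)
X1=np.array([(-118,85,11.5),(-118,-85,11.5),(-100,-9,1.5),(-100,9,-1.5)]);uv1=np.array([(256,4),(270,217),(287,134),(287,108)])
k=[0,1,2,3,5]
def res2(p):
    M=F(p); Y=np.r_[X[k],[ball(p[4],1)],[ball(p[5],-1)]]
    return np.r_[(proj(C0,tw(M,Y))-uv[k+[6,7]]).ravel(),(proj(C1,tw(M,X1))-uv1).ravel(),(M[2,3]-62.7)/.3]
r2=least_squares(res2,r.x,loss='soft_l1'); np.save('p2.npy',r2.x); print(r2.x,res2(r2.x).round(1))
E
python3 run2.py
```

```text
[ 6.16258309e+02 -2.14172509e+01  6.22686330e+01  1.77066248e-01
  1.02276428e+02  3.56524240e-01] [ 0.5  0.   2.3 -0.2  2.5  1.6  2.4 -4.2 -0.2  2.5  0.3  0.8  1.9  0.1
 -2.9 -6.8 -3.   3.3 -0.6 -2.3 -0.5  0.9 -1.4]
```

```bash
cat > k.py <<'E'
from fit import *
np.set_printoptions(suppress=True)
M=F(np.load('p2.npy'))
def tcp(x,y,z): return tw(M,[x,y,z])[0]+[0,0,25]
E
python3 - <<'E'
from k import *
def c(q): return (-103+35*np.cos(q)+2*np.sin(q),-74-35*np.sin(q)+2*np.cos(q))
x,y=c(.36); print('up',shift(tcp(x,y+12,40),T),'down',shift(tcp(x,y+12,8),T))
T2=T.copy();T2[:3,3]=tcp(x,y+12,8)
for q in np.arange(.4,1.6,.13): print(round(q,2),shift(tcp(*c(q),8),T2))
E
```

```text
up [-0.43 -0.5   5.21] down [-0.43 -0.06  8.38]
0.4 [-1.33 -0.05  0.01]
0.53 [-1.75 -0.23  0.03]
0.66 [-2.14 -0.46  0.06]
0.79 [-2.5  -0.74  0.1 ]
0.92 [-2.82 -1.06  0.15]
1.05 [-3.09 -1.42  0.2 ]
1.18 [-3.31 -1.81  0.25]
1.31 [-3.48 -2.23  0.31]
1.44 [-3.6  -2.67  0.37]
1.57 [-3.65 -3.12  0.43]
```

Call:
play_rows(
  targets=[
    [1,-0.4,-0.2,3,0],
    [1,-0.4,-0.1,6,0],
    [1,-0.4,-0.1,7.5,0],
    [1,-0.4,-0.1,8.0,0],
    [1,-0.4,-0.1,8.3,0],
    [1,-0.4,-0.1,8.3,0],
    [1,-0.4,-0.1,8.3,0],
  ],
)

```text
clock: 2.95
eef_pos: [558.6, -106.0, 86.4]
tool_rot: [3.14, 0.001, 1.747]
force: [0.6, 0.8, 0.3]
width: -0.3
gripper_force: 0.0
```

Call:
play_rows(
  targets=[
    [1,-0.6,0,0,0],
    [1,-1.0,0,0,0],
    [1,-1.35,-0.05,0,0],
    [1,-1.55,-0.15,0,0],
    [1,-1.75,-0.25,0.05,0],
    [1,-1.95,-0.35,0.05,0],
    [1,-2.15,-0.45,0.05,0],
    [1,-2.35,-0.6,0.1,0],
    [1,-2.5,-0.75,0.1,0],
    [1,-2.5,-0.75,0.1,0],
  ],
)

```text
clock: 3.95
eef_pos: [554.4, -132.4, 84.2]
tool_rot: [-3.141, 0.0, 1.747]
force: [-0.7, 0.8, -0.1]
width: 0.1
gripper_force: 0.0
```

```bash
python3 - <<'E'
from k import *
im,d=ctrl.get_image('side')
cv2.imwrite('pics/s2.png',cv2.resize(im[200:300,290:420,::-1],None,fx=4,fy=4))
im,d=ctrl.get_image('scene')
r=ctrl.search_frame('scene','keeper_right_ball');print(r[:2]); print(shift(tcp(-103+2,-74-35,8),T))
E
```

```text
[{'bbox': [210.3, 171.7, 234.1, 182.1], 'confidence': 0.56}]
[-1.07 -2.06  0.31]
```

View pics/s2.png

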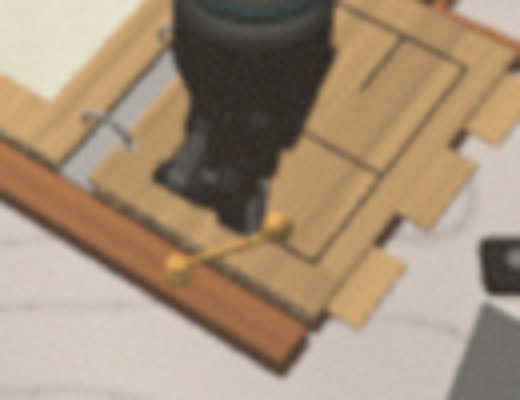

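Call:
play_rows(
  targets=[
    [1,-0.2,-0.15,0.05,0],
    [1,-0.35,-0.35,0.05,0],
    [1,-0.5,-0.55,0.1,0],
    [1,-0.65,-0.75,0.1,0],
    [1,-0.75,-0.95,0.15,0],
    [1,-0.85,-1.15,0.2,0],
    [1,-0.95,-1.4,0.2,0],
    [1,-1.0,-1.65,0.25,0],
    [1,-1.05,-1.9,0.3,0],
    [1,-1.05,-2.05,0.3,0],
  ],
)

```text
clock: 5.1
eef_pos: [536.0, -146.1, 81.2]
tool_rot: [-3.141, -0.0, 1.747]
force: [0.4, -0.1, -0.3]
width: -0.2
gripper_force: 0.2
```

Call:
play_rows(
  targets=[
    [1,0,0,0,0],
    [1,0.1,0.5,-0.2,0],
    [1,0.1,1.0,-2,0],
    [1,0.1,1.0,-5,0],
    [1,0.1,1.0,-9,0],
    [1,0.1,1.0,-9,0],
  ],
)

```text
clock: 5.7
eef_pos: [549.7, -143.6, 176.2]
tool_rot: [3.133, 0.003, 1.747]
force: [0.7, 0.2, 0.1]
width: 0.4
gripper_force: 0.0
```

```bash
python3 - <<'E'
from k import *
o=[]
for n,(a,b) in {'side':(290,200),'scene':(230,130)}.items():
    im,d=ctrl.get_image(n); o.append(cv2.resize(im[b:b+100,a:a+130,::-1],(400,308)))
    for g in('keeper_right','keeper_right_ball'):
      for r in ctrl.trace(n,g)[:1]:
        m=r['pixels']&(d>0);ys,xs=np.nonzero(m);P=(unproj(cam(n,T),np.c_[xs,ys],d[m])-M[:3,3])@M[:3,:3];print(n,g,r['confidence'],r['bbox'],np.percentile(P,[5,50,95],axis=0).round())
    for q in (1.3,1.57,1.7): print(q,proj(cam(n,T),tw(M,[-118+55*np.cos(q),-85-55*np.sin(q),11.5])))
cv2.imwrite('pics/c3.png',np.hstack(o))
E
```

```text
side keeper_right_ball 0.51 [332.4, 265.4, 363.1, 272.8] [[-123. -144.    8.]
 [-117.  -92.   12.]
 [-102.  -85.   22.]]
1.3 [[359.02444786 271.44283068]]
1.57 [[355.67519923 277.23070961]]
1.7 [[353.44171744 279.71405182]]
scene keeper_right 0.53 [276.2, 148.6, 296.8, 161.9] [[-120. -139.    9.]
 [-101. -131.   13.]
 [ -96.  -81.   22.]]
scene keeper_right_ball 0.37 [276.8, 150.7, 282.6, 154.0] [[ -99. -137.   15.]
 [ -98. -135.   17.]
 [ -97. -134.   19.]]
1.3 [[279.13552929 152.93503758]]
1.57 [[282.36246192 150.63726412]]
1.7 [[284.26536553 149.75015343]]
```

View pics/c3.png

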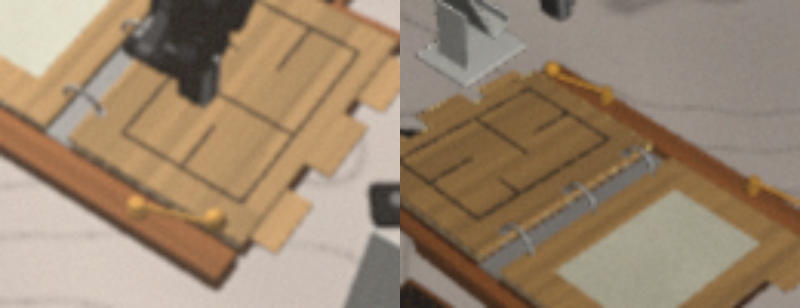

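Call:
play_rows(
  targets=[
    [1,-0.1,0,4,0],
    [1,-0.1,0,8,0],
    [1,-0.1,0,9,0],
    [1,-0.1,-0.5,9.1,0],
    [1,-0.1,-1.0,9.1,0],
    [1,-0.1,-1.3,9.1,0],
    [1,-0.1,-1.6,9.1,0],
    [1,-0.1,-1.9,9.2,0],
    [1,-0.1,-2.1,9.2,0],
    [1,-0.1,-2.1,9.2,0],
  ],
)

```text
clock: 7.0
eef_pos: [525.4, -148.1, 79.6]
tool_rot: [3.141, 0.0, 1.747]
force: [0.8, -0.3, 0.4]
width: -0.3
gripper_force: 0.5
```

Call:
play_rows(
  targets=[
    [1,0,0,0,0],
    [1,0.1,0.5,-0.2,0],
    [1,0.1,1.0,-2,0],
    [1,0.1,1.0,-5,0],
    [1,0,1.0,-9,0],
    [1,0,2,-9,0],
    [1,0,2,-9,0],
  ],
)

```text
clock: 7.7
eef_pos: [547.3, -143.7, 170.2]
tool_rot: [3.138, 0.001, 1.748]
force: [-0.4, -0.2, -0.1]
width: 0.1
gripper_force: 0.0
```

```bash
python3 - <<'E'
from k import *
o=[]
for n,(a,b) in {'side':(320,255),'scene':(265,140)}.items():
    im,d=ctrl.get_image(n); o.append(cv2.resize(im[b:b+30,a:a+50,::-1],(400,240),interpolation=cv2.INTER_CUBIC))
    for q in (0,1.4,1.57,1.7): print(n,q,((proj(cam(n,T),tw(M,[-118+55*np.cos(q)*(q>0),-85-55*np.sin(q),11.5]))-[a,b]+.5)*8).round())
for g in ('tab','leaf'):
    im,d=ctrl.get_image('wrist');cv2.imwrite('pics/w4.png',im[:,:,::-1]);np.save('w4.npy',d)
    for r in ctrl.trace('wrist',g)[:1]:
        m=r['pixels']&(d>0);ys,xs=np.nonzero(m);P=(unproj(cam('wrist',T),np.c_[xs,ys],d[m])-M[:3,3])@M[:3,:3];print(n,g,r['confidence'],r['bbox'],np.percentile(P,[1,5,50,95,99],axis=0).round())
w=cv2.resize(im[:,:,::-1],(640,400))
cv2.imwrite('pics/c4.png',np.vstack([np.hstack(o),cv2.copyMakeBorder(w[60:400],0,0,80,80,cv2.BORDER_CONSTANT)]))
E
```

```text
side 0 [[114.  74.]]
side 1.4 [[308. 153.]]
side 1.57 [[289. 182.]]
side 1.7 [[272. 202.]]
scene 0 [[255. 157.]]
scene 1.4 [[126. 100.]]
scene 1.57 [[143.  89.]]
scene 1.7 [[158.  82.]]
scene tab 0.66 [312.9, 79.8, 593.0, 276.8] [[ -95. -169.    2.]
 [ -85. -152.    3.]
 [   9.  -74.    4.]
 [  93.  -16.    5.]
 [ 100.  -11.    6.]]
scene leaf 0.69 [314.7, 76.5, 590.3, 280.1] [[ -94. -168.    2.]
 [ -84. -151.    3.]
 [  10.  -74.    4.]
 [  93.  -16.    6.]
 [ 101.  -11.    6.]]
```

View pics/c4.png

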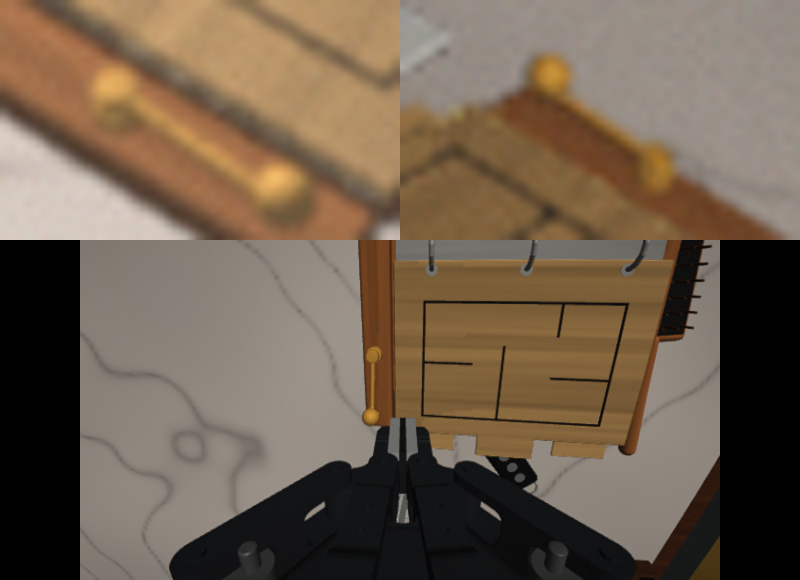

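```bash
python3 - <<'E'
from k import *
C=cam('wrist',T); d=np.load('w4.npy')
for u,v in ((397,272),(424,273),(450,274),(424,277),(424,265),(424,281)): print(u,v,((unproj(C,[u,v],d[v,u])-M[:3,3])@M[:3,:3]).round(1))
print(proj(C,tw(M,[(-25,-178,1.5),(0,-178,1.5),(25,-178,1.5)])))
# approach: tool centre at F y=-178-11-15, x=0, tip 18 below tab world
for y,z in ((-204,60),(-204,-18),(-189,-18)): print(y,z,shift(tcp(0,y,z),T), tcp(0,y,z))
E
```

```text
397 272 [[ -23.9 -175.     1.9]]
424 273 [[   0.  -173.4    2.6]]
450 274 [[  23.1 -173.2    1.5]]
424 277 [[  14.7 -212.7  -51. ]]
424 265 [[  -1.1 -164.7    3.4]]
424 281 [[  15.7 -219.   -52.5]]
[[395.46490822 274.48373515]
 [423.14657958 276.54715474]
 [451.38838433 278.6108026 ]]
-204 60 [-9.58  8.43  2.11] [ 643.97154404 -223.69850446  146.68471712]
-204 -18 [-9.58  9.53  9.84] [ 654.65731674 -221.78638973   69.44380776]
-189 -18 [-8.08  9.53  9.84] [ 652.01517994 -207.02091943   69.44380776]
```

Call:
play_rows(
  targets=[
    [1,-3,3,0,0],
    [1,-6,6,0,0],
    [1,-9.6,9,1,0],
    [1,-9.6,9.4,5,0],
    [1,-9.6,9.5,8,0],
    [1,-9.6,9.5,9.3,0],
    [1,-9.6,9.5,9.3,0],
    [1,-9.0,9.5,9.3,0],
    [1,-8.7,9.5,9.3,0],
    [1,-8.6,9.5,9.3,0],
  ],
)

```text
clock: 9.0
eef_pos: [654.9, -211.5, 78.2]
tool_rot: [3.139, 0.001, 1.748]
force: [0.4, -0.3, 0.6]
width: 0.1
gripper_force: 0.0
```

Call:
play_rows(
  targets=[
    [1,0.2,0,0,0],
    [1,0.3,0,0,0],
    [1,0.4,0,0,0],
    [1,0.4,0,0,0],
  ],
)

```text
clock: 9.4
eef_pos: [653.2, -208.3, 76.4]
tool_rot: [3.142, -0.0, 1.747]
force: [-0.8, 0.5, -0.1]
width: -0.4
gripper_force: 0.0
```

Call:
play_rows(
  targets=[
    [1,0.1,0,0,0],
    [1,0.2,0,0,0],
    [1,0.2,0,0,0],
  ],
)

```text
clock: 9.7
eef_pos: [652.9, -207.4, 76.3]
tool_rot: [3.141, 0.001, 1.747]
force: [0.4, -2.8, -0.6]
width: -0.5
gripper_force: 1.1
```

Call:
play_rows(
  targets=[
    [1,0.1,0,0,0],
    [1,0.1,0,0,0],
  ],
)

```text
clock: 9.9
eef_pos: [652.8, -207.3, 76.5]
tool_rot: [3.141, 0.002, 1.746]
force: [1.7, -4.6, -0.4]
width: 0.1
gripper_force: 2.6
```

Call:
play_rows(
  targets=[
    [1,0.1,0,0,0],
    [1,0.1,0,0,0],
  ],
)

```text
clock: 10.1
eef_pos: [652.7, -207.2, 76.7]
tool_rot: [3.141, 0.004, 1.746]
force: [1.6, -7.3, -0.9]
width: -0.1
gripper_force: 3.3
```

Call:
play_rows(
  targets=[
    [1,0.05,-0.05,-0.3,0],
    [1,0.05,-0.1,-0.6,0],
    [1,0.1,-0.15,-0.9,0],
    [1,0.1,-0.2,-1.3,0],
    [1,0.15,-0.25,-1.75,0],
    [1,0.15,-0.25,-1.75,0],
  ],
)

```text
clock: 10.7
eef_pos: [650.1, -206.7, 94.9]
tool_rot: [3.14, 0.004, 1.745]
force: [1.2, -7.1, 1.0]
width: 0.4
gripper_force: 3.6
```

```bash
cat > look.py <<'E'
from k import *
import sys
C={n:cam(n,T) for n in('side','scene')}
print(s['clock'],s['eef_pos'].round(1),s['force'].round(1))
o=[]
for n in C:
    im,d=ctrl.get_image(n); ys,xs=np.nonzero(d>0); P=(unproj(C[n],np.c_[xs,ys],d[d>0])-M[:3,3])@M[:3,:3]
    hand=(T[:3,3]-M[:3,3])@M[:3,:3]
    for a in (-70,-45,45,70):
        m=(abs(P[:,0]-a)<14)&(P[:,1]>-182)&(P[:,1]<182)&(P[:,2]>-8)&(P[:,2]<190)&(np.hypot(P[:,1],P[:,2])>90)&(P[:,1]<60 if not len(sys.argv)>1 else True)
        if m.sum()>5: th=np.arctan2(P[m,2],-P[m,1]); print(n,a,m.sum(),np.percentile(th,[10,50,90]).round(2))
    o.append(im[:,:,::-1])
cv2.imwrite('pics/look%d.png'%int(s['clock']*100),np.hstack([o[0][60:360,200:500],o[1][60:360,150:450]]))
E
python3 look.py
```

```text
10.7 [ 650.1 -206.7   94.9] [ 1.2 -7.1  1. ]
side -70 548 [-0.02  0.12  0.14]
side -45 485 [-0.02  0.12  0.14]
side 45 248 [0.11 0.13 0.14]
side 70 154 [0.11 0.13 0.15]
scene -70 163 [0.12 0.13 0.14]
scene -45 214 [0.12 0.14 0.51]
scene 45 698 [0.13 0.58 0.83]
scene 70 298 [0.12 0.14 0.73]
```

Call:
play_rows(
  targets=[
    [1,0.05,-0.05,-0.5,0],
    [1,0.15,-0.1,-1.0,0],
    [1,0.25,-0.2,-1.5,0],
    [1,0.35,-0.3,-2.0,0],
    [1,0.5,-0.35,-2.5,0],
    [1,0.65,-0.4,-3.0,0],
    [1,0.8,-0.5,-3.5,0],
    [1,1.0,-0.55,-4.0,0],
    [1,1.15,-0.6,-4.5,0],
    [1,1.35,-0.7,-5.0,0],
  ],
)

```text
clock: 11.8
eef_pos: [640.8, -195.2, 145.0]
tool_rot: [3.14, 0.005, 1.745]
force: [0.6, -8.7, 1.6]
width: -0.1
gripper_force: 3.9
```

```bash
python3 look.py
```

```text
11.8 [ 640.8 -195.2  145. ] [ 0.6 -8.7  1.6]
side -70 699 [-0.02  0.01  0.42]
side -45 659 [-0.02  0.41  0.73]
side 45 217 [-0.03  0.41  0.43]
side 70 206 [-0.04  0.4   0.42]
scene -70 209 [0.42 0.43 0.45]
scene -45 284 [0.42 0.44 0.75]
scene 45 563 [0.42 0.61 0.81]
scene 70 517 [-0.01  0.43  0.71]
```

Call:
play_rows(
  targets=[
    [1,0.2,-0.05,-0.5,0],
    [1,0.45,-0.15,-1.1,0],
    [1,0.7,-0.2,-1.6,0],
    [1,1.0,-0.3,-2.1,0],
    [1,1.3,-0.35,-2.6,0],
    [1,1.6,-0.4,-3.1,0],
    [1,2.1,-0.5,-3.8,0],
    [1,2.7,-0.6,-4.5,0],
    [1,3.3,-0.7,-5.2,0],
    [1,3.9,-0.8,-5.8,0],
  ],
)

```text
clock: 12.9
eef_pos: [625.7, -156.9, 203.3]
tool_rot: [3.141, 0.004, 1.745]
force: [-0.4, -5.1, 4.2]
width: 0.2
gripper_force: 2.6
```

```bash
python3 look.py
```

```text
12.9 [ 625.7 -156.9  203.3] [-0.4 -5.1  4.2]
side -70 673 [-0.02 -0.    0.82]
side -45 603 [-0.02 -0.    0.82]
side 45 450 [-0.03 -0.    0.83]
side 70 411 [-0.04 -0.01  0.01]
scene -70 244 [0.83 0.84 0.86]
scene -45 254 [0.83 0.85 0.86]
scene 45 442 [-0.    0.85  0.95]
scene 70 542 [-0.01  0.84  0.86]
```

Call:
play_rows(
  targets=[
    [1,0.8,-0.1,-0.8,0],
    [1,1.6,-0.25,-1.5,0],
    [1,2.4,-0.35,-2.0,0],
    [1,3.2,-0.4,-2.5,0],
    [1,4.0,-0.45,-3.0,0],
    [1,4.8,-0.5,-3.3,0],
    [1,5.6,-0.55,-3.7,0],
    [1,6.4,-0.6,-4.0,0],
    [1,7.2,-0.6,-4.2,0],
    [1,8.0,-0.65,-4.4,0],
  ],
)

```text
clock: 14.0
eef_pos: [605.2, -76.1, 246.0]
tool_rot: [3.142, -0.0, 1.747]
force: [1.0, -0.2, 0.5]
width: -0.4
gripper_force: 0.2
```

```bash
python3 look.py
```

```text
14.0 [605.2 -76.1 246. ] [ 1.  -0.2  0.5]
side -70 657 [-0.02 -0.    1.33]
side -45 575 [-0.02 -0.    1.33]
side 45 412 [-0.03 -0.01  0.01]
side 70 510 [-0.04 -0.    1.33]
scene -70 226 [1.35 1.36 1.37]
scene -45 233 [1.35 1.36 1.38]
scene 45 474 [-0.01  1.37  1.39]
scene 70 535 [-0.02  1.37  1.39]
```

Call:
play_rows(
  targets=[
    [1,0.7,0,-0.1,0],
    [1,1.4,0,-0.2,0],
    [1,2.1,0,-0.3,0],
    [1,2.8,0,-0.3,0],
    [1,3.5,0,-0.3,0],
    [1,4.2,0,-0.3,0],
    [1,4.9,0,-0.2,0],
    [1,5.6,0,-0.1,0],
    [1,6.3,0,0,0],
    [1,7.0,0,0.1,0],
  ],
)

```text
clock: 15.1
eef_pos: [592.9, -7.2, 244.6]
tool_rot: [-3.141, -0.0, 1.747]
force: [-0.3, -0.9, 1.1]
width: -0.2
gripper_force: 0.1
```

```bash
python3 look.py a | grep -v "45"
```

```text
15.1 [592.9  -7.2 244.6] [-0.3 -0.9  1.1]
side -70 1139 [-3.13 -0.    1.75]
side 70 780 [-3.1  -0.    1.74]
scene -70 534 [-3.14  1.77  3.13]
scene 70 793 [-3.12  1.78  3.13]
```

Call:
play_rows(
  targets=[
    [1,0.7,0,0.1,0],
    [1,1.4,0,0.2,0],
    [1,2.1,0,0.4,0],
    [1,2.8,0,0.6,0],
    [1,3.5,0,0.8,0],
    [1,4.2,0,1.0,0],
    [1,4.9,0,1.3,0],
    [1,5.6,0,1.6,0],
    [1,6.3,0,1.9,0],
    [1,6.3,0,1.9,0],
  ],
)

```text
clock: 16.2
eef_pos: [581.5, 55.8, 225.3]
tool_rot: [-3.141, -0.001, 1.749]
force: [0.0, 0.0, 0.1]
width: -0.1
gripper_force: 0.0
```

```bash
python3 look.py a | grep -v "45"
```

```text
16.2 [581.5  55.8 225.3] [0.  0.  0.1]
side -70 1120 [-3.12  0.    2.39]
side 70 731 [-0.03  0.01  2.39]
scene -70 535 [-3.14  0.01  3.14]
scene 70 711 [-3.12  2.42  3.13]
```

```bash
python3 - <<'E'
from k import *
print(shift(tcp(-162,124,70),T),shift(tcp(-162,124,6),T),tcp(-162,124,6))
E
```

```text
[  4.35 -14.98   9.17] [  4.35 -14.09  15.51] [435.67950538  72.23950841  70.66419905]
```

Call:
play_rows(
  targets=[
    [1,0,-2.5,-0.5,0],
    [1,0,-6,-0.5,0],
    [1,1,-10,-0.5,0],
    [1,3,-14,1,0],
    [1,4.3,-15,5,0],
    [1,4.3,-15,9,0],
    [1,4.3,-15,9,0],
    [1,4.3,-15,9,0],
    [1,4.3,-15,9,0],
    [1,4.3,-15,9,0],
  ],
)

```text
clock: 17.3
eef_pos: [428.3, 70.1, 137.5]
tool_rot: [3.138, -0.0, 1.746]
force: [0.2, -0.2, -0.4]
width: 0.4
gripper_force: 0.0
```

```bash
python3 look.py a | grep -v "45"; ls pics | tail -3; python3 - <<'E'
from k import *
im,d=ctrl.get_image('wrist'); cv2.imwrite('pics/w6.png',im[:,:,::-1])
C=cam('wrist',T)
print(shift(tcp(-162,124,6),T)); print(proj(C,tw(M,[(-118,85,11.5),(-127.5,139,11.5)])))
E
```

```text
17.3 [428.3  70.1 137.5] [ 0.2 -0.2 -0.4]
side -70 839 [-0.03 -0.    3.13]
side 70 674 [-0.04 -0.    3.13]
scene 70 610 [-3.12  0.01  3.11]
w4.png
wrist0.png
wrist1.png
[0.07 0.79 6.65]
[[385.9083703  260.57500441]
 [378.05518115 196.14746586]]
```

View pics/w6.png

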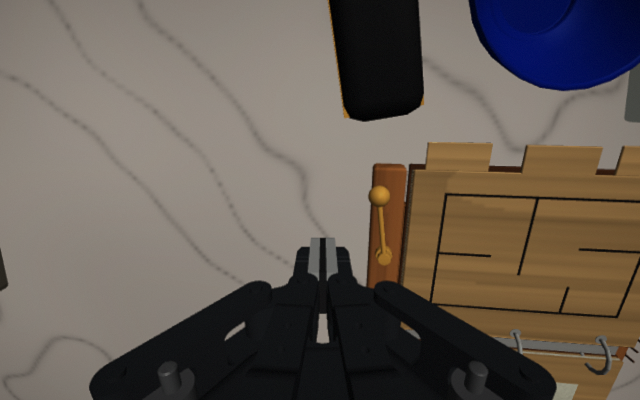

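```bash
python3 - <<'E'
from k import *
def c(q): return (-124.5+35*np.cos(q)-2*np.sin(q),96+35*np.sin(q)+2*np.cos(q))
x,y=c(1.74); print(x,y,'down',shift(tcp(x-14,y,7.5),T))
T2=T.copy();T2[:3,3]=tcp(x-14,y,7.5)
for q in np.arange(1.74,-.05,-.145): print(round(q,2),shift(tcp(*c(q),7.5),T2))
E
```

```text
-132.3653490358888 130.16337636334623 down [0.68 2.34 6.26]
1.74 [ 0.    1.39 -0.19]
1.6 [ 0.08  1.88 -0.26]
1.45 [ 0.09  2.39 -0.33]
1.3 [ 0.02  2.89 -0.4 ]
1.16 [-0.12  3.37 -0.47]
1.01 [-0.33  3.83 -0.53]
0.87 [-0.61  4.25 -0.59]
0.72 [-0.94  4.63 -0.64]
0.58 [-1.32  4.96 -0.68]
0.43 [-1.75  5.23 -0.72]
0.29 [-2.22  5.43 -0.75]
0.14 [-2.71  5.57 -0.77]
-0.0 [-3.21  5.64 -0.78]
```

Call:
play_rows(
  targets=[
    [1,0.7,1.5,2,0],
    [1,0.7,1.5,5,0],
    [1,0.7,1.6,6.2,0],
    [1,0.7,1.6,6.2,0],
    [1,0.7,2.3,6.2,0],
    [1,0.7,2.6,6.2,0],
    [1,0.7,2.9,6.2,0],
    [1,0.7,3.3,6.1,0],
    [1,0.7,3.7,6.1,0],
  ],
)

```text
clock: 18.35
eef_pos: [462.5, 83.6, 75.3]
tool_rot: [3.141, -0.0, 1.747]
force: [0.3, 0.3, 0.6]
width: 0.1
gripper_force: 0.3
```

```bash
python3 - <<'E'
from k import *
def c(q): return (-124.5+35*np.cos(q)-2*np.sin(q),96+35*np.sin(q)+2*np.cos(q))
print(s['force'],(T[:3,3]-[0,0,25]-M[:3,3])@M[:3,:3])
for q in np.arange(1.6,-.05,-.145): print(round(q,2),shift(tcp(*c(q),7.5),T))
E
```

```text
[0.25057214 0.34128086 0.62382445] [-133.19083864  130.49341552    6.68053287]
1.6 [ 0.04  0.55 -0.16]
1.46 [ 0.05  1.05 -0.23]
1.31 [-0.01  1.55 -0.3 ]
1.16 [-0.15  2.04 -0.37]
1.02 [-0.36  2.5  -0.43]
0.88 [-0.63  2.92 -0.49]
0.73 [-0.96  3.3  -0.54]
0.58 [-1.35  3.63 -0.59]
0.44 [-1.77  3.9  -0.63]
0.29 [-2.24  4.11 -0.66]
0.15 [-2.72  4.25 -0.68]
0.0 [-3.23  4.32 -0.69]
```

Call:
play_rows(
  targets=[
    [1,0.05,0.3,-0.1,0],
    [1,0.05,0.6,-0.15,0],
    [1,0.05,0.9,-0.2,0],
    [1,0,1.2,-0.25,0],
    [1,0,1.5,-0.3,0],
    [1,-0.1,1.8,-0.35,0],
    [1,-0.2,2.1,-0.4,0],
    [1,-0.35,2.4,-0.45,0],
    [1,-0.5,2.7,-0.45,0],
    [1,-0.65,2.9,-0.5,0],
  ],
)

```text
clock: 19.35
eef_pos: [492.0, 82.1, 79.8]
tool_rot: [3.142, 0.0, 1.747]
force: [-1.4, -0.1, -0.6]
width: 0.3
gripper_force: 0.2
```

Call:
play_rows(
  targets=[
    [1,-0.15,0.2,-0.05,0],
    [1,-0.3,0.4,-0.05,0],
    [1,-0.5,0.55,-0.1,0],
    [1,-0.7,0.7,-0.1,0],
    [1,-0.9,0.85,-0.15,0],
    [1,-1.15,1.0,-0.15,0],
    [1,-1.4,1.1,-0.15,0],
    [1,-1.65,1.2,-0.2,0],
    [1,-1.9,1.3,-0.2,0],
    [1,-2.1,1.35,-0.2,0],
  ],
)

```text
clock: 20.35
eef_pos: [508.9, 63.7, 81.9]
tool_rot: [3.141, -0.0, 1.747]
force: [0.8, -0.1, 0.7]
width: 0.1
gripper_force: 0.4
```

```bash
cat > kl.py <<'E'
from k import *
print(s['force'].round(1),(T[:3,3]-[0,0,25]-M[:3,3])@M[:3,:3], 'to q0',shift(tcp(-89.5,98,7.5),T))
o=[]
for n,(a,b) in {'side':(240,195),'scene':(320,165)}.items():
    im,d=ctrl.get_image(n); o.append(cv2.resize(im[b:b+40,a:a+60,::-1],(400,267),interpolation=cv2.INTER_CUBIC))
    for q in (9,0,.3,.6): 
        X=[-118,85,11.5] if q==9 else [-118+55*np.cos(q),85+55*np.sin(q),11.5]
        print(n,q,((proj(cam(n,T),tw(M,X))-[a,b]+.5)*6.67).round())
cv2.imwrite('pics/kl%d.png'%int(s['clock']*100),np.hstack(o)); print('pics/kl%d.png'%int(s['clock']*100))
E
python3 kl.py
```

```text
[ 0.8 -0.1  0.7] [-90.58110373 102.69064443   7.26714523] to q0 [-0.47  0.1  -0.04]
side 9 [[222. 212.]]
side 0 [[327. 102.]]
side 0.3 [[286.  86.]]
side 0.6 [[241.  81.]]
scene 9 [[166. 159.]]
scene 0 [[ 74. 225.]]
scene 0.3 [[112. 243.]]
scene 0.6 [[155. 254.]]
pics/kl2035.png
```

Finish the last few mm, then retreat outward and up before viewing.

Call:
play_rows(
  targets=[
    [1,-0.2,0.05,0,0],
    [1,-0.35,0.1,0,0],
    [1,-0.45,0.1,0,0],
    [1,-0.45,0.1,0,0],
    [1,0.2,0,-0.2,0],
    [1,0.8,-0.3,-0.5,0],
    [1,0.8,-1,-4,0],
    [1,0.8,-3,-8,0],
    [1,0.8,-5,-10,0],
    [1,0.8,-5,-10,0],
  ],
)

```text
clock: 21.45
eef_pos: [456.5, 63.4, 184.3]
tool_rot: [3.139, -0.0, 1.748]
force: [0.3, -0.6, -0.8]
width: -0.0
gripper_force: 0.0
```

```bash
python3 kl.py; python3 look.py a | grep -v 45; python3 - <<'E'
from k import *
im,d=ctrl.get_image('wrist'); C=cam('wrist',T)
cv2.imwrite('pics/w7.png',im[:,:,::-1])
import glob
k=cv2.imread(sorted(glob.glob('pics/kl*.png'))[-1]); w=cv2.resize(im[:,:,::-1],(533,333)); w=cv2.copyMakeBorder(w,0,0,133,134,cv2.BORDER_CONSTANT)
cv2.imwrite('pics/c8.png',np.vstack([k,w]))
for q in(0,.2): print(proj(C,tw(M,[(-118,85,11.5),(-118+55*np.cos(q),85+55*np.sin(q),11.5)])))
E
```

```text
[ 0.3 -0.6 -0.8] [-127.42856765  111.61257281  115.89268491] to q0 [-1.36  5.24 10.22]
side 9 [[222. 212.]]
side 0 [[327. 102.]]
side 0.3 [[286.  86.]]
side 0.6 [[241.  81.]]
scene 9 [[166. 159.]]
scene 0 [[ 74. 225.]]
scene 0.3 [[112. 243.]]
scene 0.6 [[155. 254.]]
pics/kl2145.png
side -70 917 [-0.03  0.    3.12]
side 70 678 [-0.04 -0.    3.13]
scene -70 538 [-3.13  2.16  3.12]
scene 70 610 [-3.12  0.01  3.11]
[[346.09330062 224.60750529]
 [406.46238918 227.96497225]]
[[346.09330062 224.60750529]
 [406.36511758 216.80274109]]
```

View pics/c8.png

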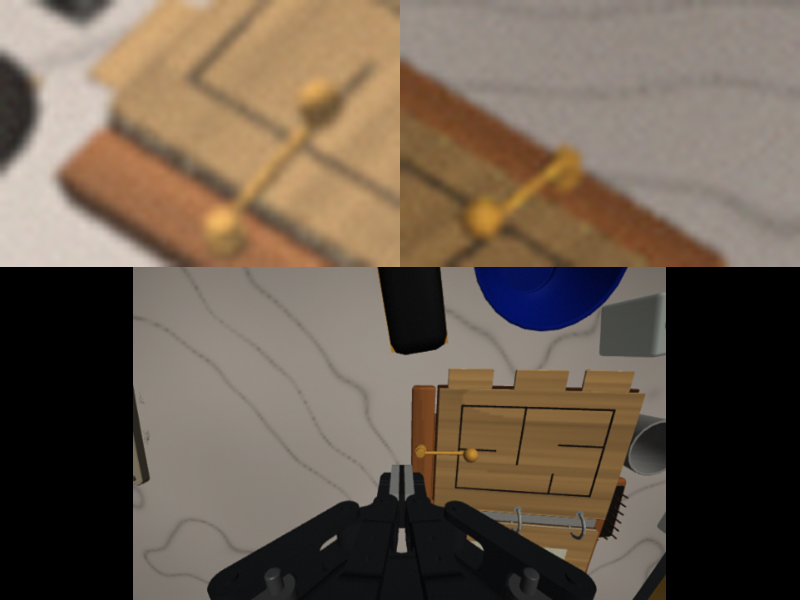

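```bash
python3 -c "
from cell import ctrl
print(ctrl.finish_job())"
```

```text
the job is handed in; nothing more can be done
None
```

I handed the job in at about 21.6 s. In the last pictures the leaf lies flat on the left-hand pages and the left-hand keeper points up the page over it. The right-hand keeper was last checked lying along the ledge before the leaf was turned, and I didn't touch it again.

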